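# Break the tapered plug out of a resonant cavity

## Task

Take the tapered brass plug out of the open test cavity. It is stuck in its taper, so first break it loose by swinging its blue T-handle well round with the plug still seated, then pull it straight up and set it down gently, without dropping it, upright and wholly on the black pad with the orange border; leave it standing there and leave the other things on the bench where they are.

Things in the scene. Friction and masses are not known exactly. Their poses are not given: they have to be found in the camera images.
- plug: Loose brass tapered plug with blue T-handle, 0.45 kg, 90 mm tall. Origin: centre of its flat foot; z up its axis, x along the handle's bar. Taper z 0-40 mm (diameter 40 at foot, 50 at top), flange 62 diameter z 40-48, stem 12 diameter z 48-76, bar z 76-90. Seated, its foot is 20 mm above the bench and a straight pull does not move it; turned 35 to 145 degrees from its start it lifts out freely.
- plug_bar (a point): Centre of the blue bar, on the plug's axis, 83 mm above its foot (103 mm above the bench when seated). Bar 130 mm long (plug's x), 12 mm thick (y), 14 mm high; pinch it along y. Twisting loose takes up to 0.8 N m, either way round: 10 to 20 N sideways on the bar 50 mm from the axis. The socket takes the side load, so one end can simply be pushed, with nothing gripped.
- cavity: Aluminium drum fixed to the bench, 104 mm diameter, 60 high; foot flange 124 diameter, 10 high; coaxial ports on its +y and -y sides reach 71 mm from the axis, 28 to 44 mm up. Origin: centre of its underside, on the bore's axis; z up. Bore 40 mm deep, floor 20 mm above the bench. The seated plug shares this axis; its x starts within 3 degrees of the drum's x.
- pad: Square rubber set-down pad, 150 mm by 150 mm, 8 mm thick, fixed to the bench; black with an orange border. Origin: centre of its underside, z up; top 8 mm above the bench.
- sealed_cavity: A second drum of the same size, fixed, shut by a grey screwed cover with a red cap, 86 mm high overall. Not part of the job. Origin: centre of its underside.
- adapter_tray: Grey tray of coaxial adapters, 100 mm (x) by 64 mm, 22 mm high, fixed to the bench. Not part of the job. Origin: centre of its underside.
- attenuator: Loose dark steel attenuator standing on end, 26 mm diameter, 50 mm high. Leave it alone. Origin: centre of its underside.
- mouse: Loose black computer mouse, 105 by 60 mm, 32 mm high. Leave it alone. Origin: centre of its underside.
- wrench: Loose steel wrench lying flat. Leave it alone.
- screwdriver: Loose screwdriver lying flat. Leave it alone.
- jar: Loose clear jar with white cap, 52 mm diameter, 70 mm high. Leave it alone. Origin: centre of its underside.
Mind the look-alikes: they are no part of the job. What is shaped like the plug but purple is not meant.

How it is judged:
By the outcome, as a careful person would: the job done as asked, in the order asked, and still so for the second after the job is handed in, with the robot touching nothing.
It also fails if it takes over 62 s, if anything falls off the work surface, if the arm or the gripper's body presses on something with over 40 N, if the wrist force passes 120 N, or if a joint passes its speed limit or range.

## Robot

A 6-joint arm with a two-finger parallel gripper is mounted at the origin on the work surface. World frame = base frame: x ahead of the robot, y to its left, z up, the work surface at z = 0. Lengths are in m, angles in rad, forces in N, time in s.
With the tool pointing down it reaches from about 0.3 to 0.95 m from the base axis. Payload 3.1 kg.
Tool frame: the origin (TCP) lies on the centre line of the jaws, within the pads' length; the fingertips stand ctrl.tips_ahead ahead of it and the grasp point (between the pads) lies 2 mm behind it (ctrl.tips_ahead is the distance from the TCP to the fingertips, in m); z points along the fingers, y is the direction in which the jaws open and shut (so a half turn about z gives the same grasp; the last joint's range is limited). The gripper opens to 85 mm and grips with 20 to 120 N. Pads are 22 mm wide; open, the fingers measure 114 mm over their backs; the gripper's body (76 mm by 85 mm) begins 54 mm behind the grasp point. The pads swing forward as they close: fully open they stand 13 mm farther back than shut.
Start: joints at [1.09, 0.308, 1.634, -0, 1.2, -0.07], TCP at [0.25, 0.573, 0.248] pointing down, gripper open.
Joint ranges: [-3.06, 3.06], [-0.79, 1.96], [0.05, 2.63], [-1.19, 4.34], [0.05, 2.64], [-2.94, 2.94]. Speed limits (rad/s): [2.79, 2.79, 3.14, 3.14, 3.14, 3.14].

## Interface

Orientations are given as [roll, pitch, yaw] about the fixed x, y, z axes, in that order (R = Rz(yaw) Ry(pitch) Rx(roll)).
In Python, from plant import ctrl gives the robot as it stands.
- The arm moves only by the tool step_arm, never from a script. Its argument "targets" is a list of rows, each a list of 3 entries, a list of its own where there are three numbers: the shift along the tool's x, y, z in mm, then the turn about the tool's z in degrees, then the opening, from 0 (shut) to 1 (fully open). In form: [[[dx, dy, dz], yaw, gripper], ...]. A call has 1 to 12 rows; each row shifts and turns the commanded pose from where the row before left it, along the tool's axes as they then stand; what a row does not reach is not made up. A row lasts 1/10 s, in which the tool goes at most 50 mm and 8.59 degrees, less where a joint would pass 70% of its speed; a pose out of reach is approached as far as the arm can. A call is refused whole if a number of a shift passes 50 or a number of a turn 8.59, either way. A call with a gripper value outside its range is refused whole. The fingers move at their own pace and stop on an object; the grip force is fixed at half the most. Time passes only in rows, so rows that do not move let the fingers close. It gives the time, the measured TCP pose, the force and the opening at its end, in the units of the state.
- ctrl.get_obs(): the state, without advancing time (a new reading comes with each control period).
- ctrl.get_image(name): name is "side" or "top" or "wrist"; returns a dict with "image" (384x512x3 uint8, red, green, blue), "vertical_fov" (degrees; the focal length in pixels is half the picture's height over the tangent of half this angle, whatever the lens; pixels are square), "cx", "cy" (the principal point, pixels), "k1" (the pictures are not rectified: a ray, as slopes to the right and down, at radius r is drawn at 1 + k1 r^2 times it, then the intrinsics apply), "R" (3x3) and "t" (3): a world point X has camera coordinates R X + t. Camera axes: x right, y down, z forward; pixel columns grow to the right and rows downward; lengths in m; the calibration is good to about 2 mm. A picture is of the moment at which its call begins. There is no depth.
- ctrl.hand_in(): hands the job in, once; it reports no verdict.
The state is a dict: "time_s": time; "joints": joint angles; "dq": joint speeds; "joint_efforts": joint torques, N m; "position": TCP position; "eef_rot": TCP orientation; "force": force on the tool from outside, world axes, zero at the start; "ft_torque": the same for the moment, N m; "grip_width": finger opening in m.
Only numpy, scipy, OpenCV 4.12 (cv2) and the standard library are available. Lean on these libraries where they do the work, as an engineer would, in place of code of your own. Each camera call takes 0.05 s, during which the arm holds its last target. There are 200 camera calls.

## Working session

There is one attempt and no reset: what is moved stays moved. The work goes in short steps, Python scripts to look and compute and a tool call to move; the robot and the scene stay as the last step left them, time stands still between calls to the robot, and variables do not carry over. Pictures are saved under pics/ and viewed, about 8 in all and at most 12, crops included, and the job is handed in when it is done.

Besides the shell and the picture viewer there is one more tool, called after "Request:" as a command line: name --argument value ..., lists and objects as JSON in quotes. step_arm: Moves the arm, as the interface text tells. Its arguments: {"type":"object","properties":{"targets":{"type":"array"}},"required":["targets"]}

```bash
mkdir -p pics
cat > h.py <<'E'
import numpy as np, cv2
from plant import ctrl
def cam(n,fn=None):
    d=ctrl.get_image(n)
    if fn: cv2.imwrite('pics/'+fn,d['image'][:,:,::-1]); np.save('pics/'+fn+'.npy',{k:d[k] for k in d if k!='image'},allow_pickle=True)
    return d
def load(fn): return np.load('pics/'+fn+'.npy',allow_pickle=True).item()
def K(d):
    f=192/np.tan(np.radians(d['vertical_fov'])/2); return f
def unproj(d,u,v,z):
    f=K(d); x=np.array([(u-d['cx'])/f,(v-d['cy'])/f]); p=x.copy()
    for _ in range(30): p=x/(1+d['k1']*(p@p))
    R=np.array(d['R']);t=np.array(d['t']); C=-R.T@t; r=R.T@np.array([p[0],p[1],1])
    return C+r*(z-C[2])/r[2]
def proj(d,X):
    c=np.array(d['R'])@np.array(X)+np.array(d['t']); p=c[:2]/c[2]; p=p*(1+d['k1']*(p@p)); return p*K(d)+[d['cx'],d['cy']]
E
python3 - <<'E'
from h import *
a=cam('top','top0.png');b=cam('side','side0.png')
im=np.hstack([a['image'],b['image']])
cv2.imwrite('pics/top0b.png',cv2.resize(a['image'][:,:,::-1],(800,600),interpolation=cv2.INTER_CUBIC))
cv2.imwrite('pics/side0b.png',cv2.resize(b['image'][:,:,::-1],(800,600),interpolation=cv2.INTER_CUBIC))
o=ctrl.get_obs();print(o['position'],o['eef_rot'],o['force'],ctrl.tips_ahead,o['grip_width'])
E
```

```text
[0.24929796 0.57236569 0.24718951] [-3.13956446e+00 -1.24017785e-04  2.73081304e+00] [ 0.05629357  1.2079428  -0.76100532] 0.017 0.08543244993052464
```

View pics/top0b.png

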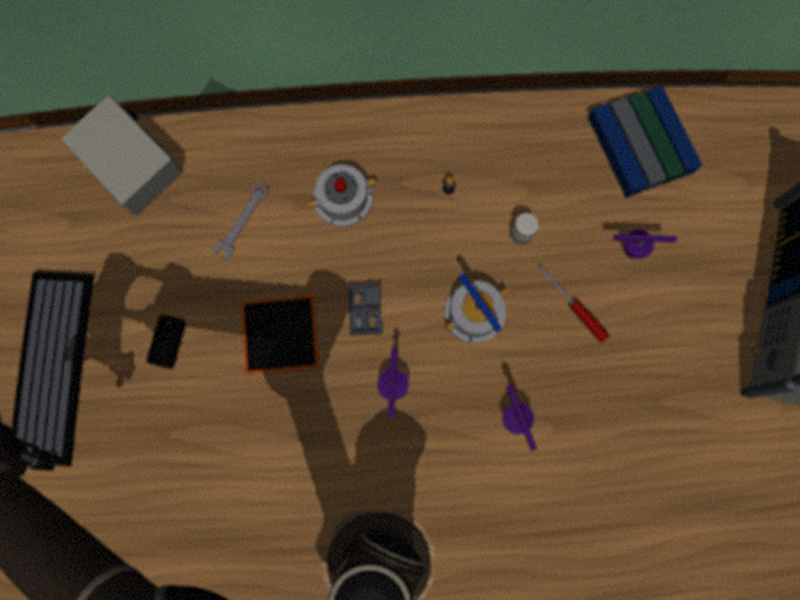

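View pics/side0b.png

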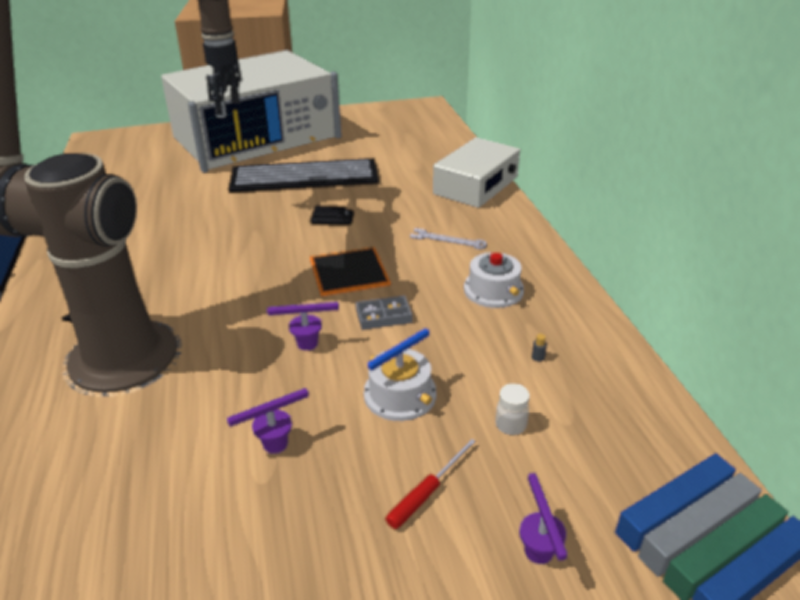

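The only blue-handled brass plug is the one in the open drum: top (476,309), side (400,370) in the 800x600 pictures. The look-alikes at top (393,383), (518,416) and (640,243) are purple and stand loose on the bench. The pad is at top (281,334). I'll confirm this in one enlarged crop.

Run:
```python
from h import *
a=cv2.imread('pics/top0.png')
c1=cv2.resize(a[170:230,275:335],(400,400),interpolation=cv2.INTER_CUBIC) 
c2=cv2.resize(a[184:244,150:210],(400,400),interpolation=cv2.INTER_CUBIC)
cv2.imwrite('pics/c1.png',np.clip(np.hstack([c1,c2])*1.6,0,255).astype('uint8'))
d=load('top0.png'); s=1/1.5625
# blue mask
hsv=cv2.cvtColor(a,cv2.COLOR_BGR2HSV)
for n,dd in (('top0.png',d),('side0.png',load('side0.png'))):
    h=cv2.cvtColor(cv2.imread('pics/'+n),cv2.COLOR_BGR2HSV)
    m=cv2.inRange(h,(100,150,60),(118,255,255)); 
    nn,l,st,ce=cv2.connectedComponentsWithStats(m)
    for i in range(1,nn):
        if st[i,4]>60:
            ys,xs=np.nonzero(l==i); r=cv2.minAreaRect(np.c_[xs,ys].astype(np.float32)); 
            B=[unproj(dd,u,v,.110 if n[0]=='t' else .103) for u,v in cv2.boxPoints(r)]
            print(n,ce[i],st[i],r,unproj(dd,*r[0],.108));print(np.round(B,4))
print('drum',unproj(d,476*s,309*s,.06))
for u,v in ((245,305),(313,298),(318,366),(248,372)): print('pad',unproj(d,u*s,v*s,.008))
for nme,u,v,z in (('sealed',340,185,.086),('tray',366,307,.022),('jar',527,224,.07),('p1',393,383,.045),('p2',518,416,.045),('att',449,180,.05)): print(nme,unproj(d,u*s,v*s,z))
```

```text
top0.png [431.22176591  81.46201232] [415  56  33  52 487] ((431.327880859375, 81.57272338867188), (56.87172317504883, 8.77154541015625), 62.7004280090332) [ 0.81895553 -0.65851402  0.108     ]
[[ 0.9021 -0.6144  0.11  ]
 [ 0.9162 -0.6437  0.11  ]
 [ 0.7364 -0.7009  0.11  ]
 [ 0.7236 -0.6721  0.11  ]]
top0.png [396.82302405  94.14604811] [380  67  34  55 582] ((396.85577392578125, 93.82951354980469), (58.48653030395508, 10.671490669250488), 64.39781188964844) [ 0.78022234 -0.53668893  0.108     ]
[[ 0.8644 -0.4912  0.11  ]
 [ 0.8797 -0.5252  0.11  ]
 [ 0.6968 -0.5805  0.11  ]
 [ 0.683  -0.5471  0.11  ]]
top0.png [306.57746479 192.66197183] [294 176  26  36 142] ((306.8394775390625, 193.2665557861328), (41.87162399291992, 3.8626961708068848), 55.491477966308594) [ 0.4802119  -0.22364732  0.108     ]
[[ 0.5308 -0.1878  0.11  ]
 [ 0.5368 -0.1977  0.11  ]
 [ 0.4295 -0.2587  0.11  ]
 [ 0.4237 -0.2488  0.11  ]]
side0.png [174.1038961   75.35064935] [169  61  11  30 231] ((174.174072265625, 75.4795150756836), (29.03504753112793, 8.06204605102539), 83.2901611328125) [0.36066716 0.84774829 0.
[... 1025 characters left out ...]
687] ((481.951416015625, 364.3570556640625), (26.11411476135254, 82.99193572998047), 52.76516342163086) [ 0.78972981 -0.72265731  0.108     ]
[[ 0.7028 -0.725   0.103 ]
 [ 0.8921 -0.6662  0.103 ]
 [ 0.8906 -0.7164  0.103 ]
 [ 0.7082 -0.7679  0.103 ]]
drum [ 0.47613442 -0.22163209  0.06      ]
pad [0.52317624 0.23896699 0.008     ]
pad [0.52897359 0.09951425 0.008     ]
pad [0.39041216 0.09495582 0.008     ]
pad [0.38640985 0.23589357 0.008     ]
sealed [0.73763556 0.02913458 0.086     ]
tray [ 0.5009883  -0.00728272  0.022     ]
jar [ 0.63912979 -0.33665345  0.07      ]
p1 [ 0.34447625 -0.05210494  0.045     ]
p2 [ 0.26541034 -0.28738732  0.045     ]
att [ 0.74823885 -0.19068991  0.05      ]
```

View pics/c1.png

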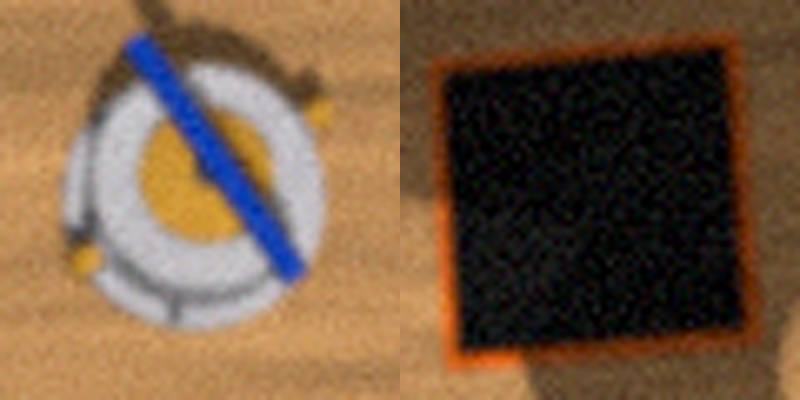

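The crop confirms it: blue bar over a brass flange in the open drum. The bar centre is near (0.480,-0.223) with its axis at about 30°, and the pad centre is near (0.457,0.167). I'll move to hover over the bar.

Request:
step_arm --targets '[[[-29.4, -35.4, 1.5], 0, 0.45], [[-29.4, -35.4, 1.5], 0, 0.45], [[-29.4, -35.4, 1.5], 0, 0.45], [[-29.4, -35.4, 1.5], 0, 0.45], [[-29.4, -35.4, 1.5], 0, 0.45], [[-29.4, -35.4, 1.5], 0, 0.45], [[-29.4, -35.4, 1.5], 0, 0.45], [[-29.4, -35.4, 1.5], 0, 0.45], [[-29.4, -35.4, 1.5], 0, 0.45], [[-29.4, -35.4, 1.5], 0, 0.45], [[-29.4, -35.4, 1.5], 0, 0.45], [[-29.4, -35.4, 1.5], 0, 0.45]]'

```text
time_s: 1.3
position: [0.4033, 0.0408, 0.2301]
eef_rot: [3.141, 0.0, 2.731]
force: [0.3, 0.4, -0.2]
grip_width: 0.0386
```

Request:
step_arm --targets '[[[-29.4, -35.4, 1.5], 0, 0.45], [[-29.4, -35.4, 1.5], 0, 0.45], [[-29.4, -35.4, 1.5], 0, 0.45], [[-29.4, -35.4, 1.5], 0, 0.45], [[-29.4, -35.4, 1.5], 0, 0.45], [[-29.4, -35.4, 1.5], 0, 0.45], [[0, 0, 0], 8.5, 0.45], [[0, 0, 0], 8.5, 0.45], [[0, 0, 0], 8.5, 0.45], [[0, 0, 0], 8.5, 0.45], [[0, 0, 0], 8.5, 0.45], [[0, 0, 0], 8.5, 0.45]]'

```text
time_s: 2.5
position: [0.4799, -0.2223, 0.2207]
eef_rot: [-3.141, -0.001, 1.834]
force: [0.0, -0.2, -0.2]
grip_width: 0.0382
```

Request:
step_arm --targets '[[[0, 0, 0], 8.5, 0.45], [[0, 0, 0], 8.5, 0.45], [[0, 0, 0], 8.5, 0.45], [[0, 0, 0], 8.5, 0.45], [[0, 0, 0], 8.5, 0.45], [[0, 0, 0], 8.5, 0.45], [[0, 0, 0], 8.5, 0.45], [[0, 0, 0], 8.5, 0.45], [[0, 0, 0], 7.8, 0.45], [[0, 0, 0], 0, 0.45], [[0, 0, 0], 0, 0.45]]'

```text
time_s: 3.6
position: [0.4801, -0.2224, 0.221]
eef_rot: [-3.141, 0.0, 0.521]
force: [-0.9, -0.8, 0.1]
grip_width: 0.0384
```

```bash
cat >> h.py <<'E'
def rel(X,yawdeg):
    o=ctrl.get_obs(); y=o['eef_rot'][2]; d=np.array(X)-o['position']; a=np.array([[np.cos(y),np.sin(y),0],[np.sin(y),-np.cos(y),0],[0,0,-1]])
    dy=(np.degrees(y)-yawdeg+90)%180-90
    return np.round(a@d*1000,1),round(dy,1)
def state():
    o=ctrl.get_obs(); print(round(o['time_s'],2),np.round(o['position'],4),np.round(np.degrees(o['eef_rot']),1),'F',np.round(o['force'],1),'M',np.round(o['ft_torque'],2),'w',round(o['grip_width'],4),'q',np.round(o['joints'],2))
E
python3 - <<'E'
from h import *
state(); w=cam('wrist','w1.png')
cv2.imwrite('pics/w1b.png',cv2.resize(w['image'][:,:,::-1],(800,600)))
print(proj(w,[.48,-.223,.11])*1.5625)
E
```

```text
3.6 [ 0.4801 -0.2224  0.221 ] [-180.     0.    29.8] F [-0.9 -0.8  0.1] M [-0.01  0.02  0.03] w 0.0384 q [-0.52  0.15  1.88 -0.    1.11  0.53]
[407.07889839 296.74298385]
```

View pics/w1b.png

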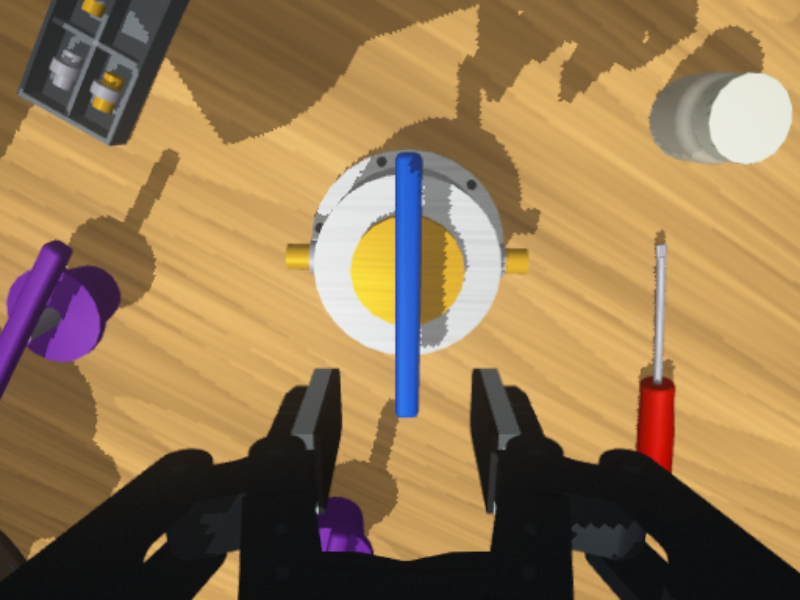

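The wrist view shows the bar lined up with the tool, running from (409,153) to (407,416), centred between the jaws.

Run:
```python
from h import *
w=load('w1.png')
a=unproj(w,409/1.5625,153/1.5625,.110);b=unproj(w,407/1.5625,416/1.5625,.107)
print(a,b,(a+b)/2,np.linalg.norm(a-b),np.degrees(np.arctan2(*(a-b)[1::-1])))
c=(a+b)/2; u=(a-b)[:2]/np.linalg.norm((a-b)[:2])
for s in(1,-1): print(rel([*(c[:2]+s*.048*u),.098],29.8))
```

```text
[ 0.53658408 -0.19136748  0.11      ] [ 0.42404538 -0.25519607  0.107     ] [ 0.48031473 -0.22328177  0.1085    ] 0.12941424247554165 29.560610014840467
(array([ 47.7,   1. , 123. ]), np.float64(0.0))
(array([-48.3,   0.6, 123. ]), np.float64(0.0))
```

Request:
step_arm --targets '[[[24, 0.4, 0], 0, 0.45], [[24, 0.4, 0], 0, 0.45], [[0, 0, 25], 0, 0.45], [[0, 0, 25], 0, 0.45], [[0, 0, 25], 0, 0.45], [[0, 0, 20], 0, 0.45], [[0, 0, 15], 0, 0.45], [[0, 0, 13], 0, 0.45], [[0, 0, 0], 0, 0.45], [[0, 0, 0], 0, 0.45]]'

```text
time_s: 4.65
position: [0.5228, -0.1997, 0.0985]
eef_rot: [3.141, -0.0, 0.518]
force: [1.0, 0.5, -0.1]
grip_width: 0.0384
```

Request:
step_arm --targets '[[[-0.12, -3.35, 0], -4, 0.45], [[-0.12, -3.35, 0], -4, 0.45], [[-0.12, -3.35, 0], -4, 0.45], [[-0.12, -3.35, 0], -4, 0.45], [[-0.12, -3.35, 0], -4, 0.45], [[-0.12, -3.35, 0], -4, 0.45]]'

```text
time_s: 5.25
position: [0.5126, -0.1876, 0.1009]
eef_rot: [3.131, 0.0, 0.94]
force: [1.9, -6.5, -0.5]
grip_width: 0.0382
```

Request:
step_arm --targets '[[[-0.12, -3.35, 0], -4, 0.45], [[-0.12, -3.35, 0], -4, 0.45], [[-0.12, -3.35, 0], -4, 0.45], [[-0.12, -3.35, 0], -4, 0.45], [[-0.12, -3.35, 0], -4, 0.45], [[-0.12, -3.35, 0], -4, 0.45]]'

```text
time_s: 5.85
position: [0.4926, -0.1772, 0.1002]
eef_rot: [3.137, 0.001, 1.359]
force: [-0.4, -0.7, 0.6]
grip_width: 0.038
```

Request:
step_arm --targets '[[[-0.12, -3.35, 0], -4, 0.45], [[-0.12, -3.35, 0], -4, 0.45], [[-0.12, -3.35, 0], -4, 0.45], [[-0.12, -3.35, 0], -4, 0.45], [[-0.12, -3.35, 0], -4, 0.45], [[-0.12, -3.35, 0], -4, 0.45], [[0, 0, 0], 0, 0.45]]'

```text
time_s: 6.55
position: [0.472, -0.1768, 0.0998]
eef_rot: [3.139, 0.002, 1.774]
force: [-0.4, -0.1, 0.3]
grip_width: 0.0385
```

Run:
```python
from h import *
state(); w=cam('wrist','w2.png'); t=cam('top','top2.png');s=cam('side','side2.png')
im=np.hstack([cv2.resize(w['image'],(400,300)),cv2.resize(t['image'][160:235,265:365],(400,300),interpolation=cv2.INTER_CUBIC)])
i2=np.hstack([cv2.resize(s['image'][180:270,200:320],(400,300),interpolation=cv2.INTER_CUBIC),np.zeros((300,400,3),'uint8')])
cv2.imwrite('pics/c2.png',np.vstack([im,i2])[:,:,::-1])
```

```text
6.55 [ 0.472  -0.1768  0.0998] [1.799e+02 1.000e-01 1.017e+02] F [-0.4 -0.1  0.3] M [ 0.01 -0.    0.01] w 0.0385 q [-0.44  0.28  2.02 -0.    0.84 -0.65]
```

View pics/c2.png

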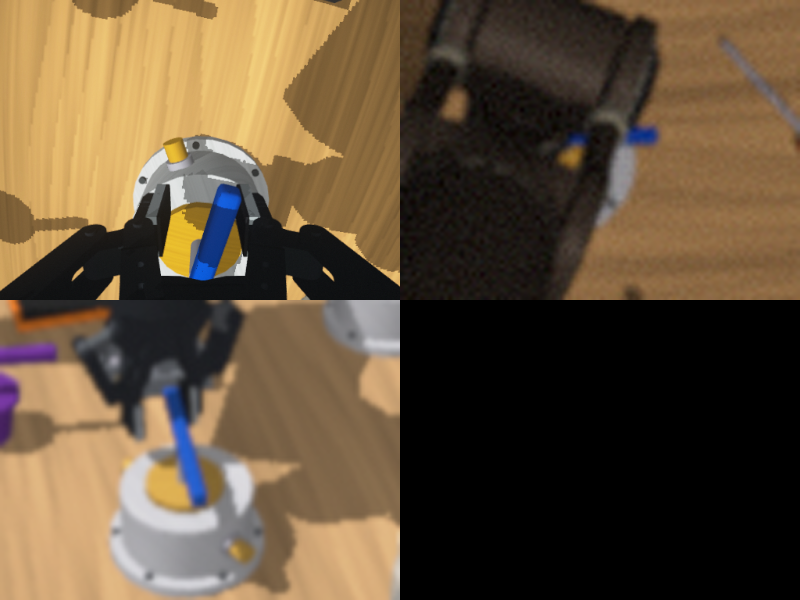

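Run:
```python
from h import *
for n,z in (('top2.png',.11),('w2.png',.108),('side2.png',.105)):
    h=cv2.cvtColor(cv2.imread('pics/'+n),cv2.COLOR_BGR2HSV); d=load(n)
    m=cv2.inRange(h,(100,150,60),(118,255,255)); nn,l,st,ce=cv2.connectedComponentsWithStats(m)
    for i in range(1,nn):
        if st[i,4]<15: continue
        ys,xs=np.nonzero(l==i)
        P=np.array([unproj(d,u,v,z)[:2] for u,v in zip(xs,ys)])
        if np.linalg.norm(P.mean(0)-[.48,-.223])>.08: continue
        vx,vy,x0,y0=cv2.fitLine(P.astype(np.float32),cv2.DIST_L2,0,.01,.01).ravel()
        print(n,st[i],P.mean(0),'ang',np.degrees(np.arctan2(vy,vx))%180, 'ext',P.min(0),P.max(0),'off',(-vy*(.4803-x0)+vx*(-.2233-y0)))
```

```text
top2.png [322 192   7   4  17] [ 0.47609342 -0.27575154] ang 87.21598 ext [ 0.47185331 -0.28575977] [ 0.48060969 -0.26751475] off -0.0016540021
w2.png [ 243  236   66  123 3941] [ 0.47974027 -0.18220337] ang 86.6963 ext [ 0.47167854 -0.21461195] [ 0.48776632 -0.15403422] off -0.002927153
side2.png [249 206  12  35 138] [ 0.48000837 -0.2221534 ] ang 85.38837 ext [ 0.47185782 -0.28947288] [ 0.48993437 -0.15335431] off -0.0003828894
```

Request:
step_arm --targets '[[[-1, 5, 0], 0, 0.45], [[-1, 5, 0], 0, 0.45], [[0, 0, 0], 7.5, 0.45], [[0, 0, 0], 7.5, 0.45], [[0, 0, 0], 0, 0.45]]'

```text
time_s: 7.2
position: [0.4817, -0.1762, 0.0982]
eef_rot: [3.142, 0.0, 1.513]
force: [-0.2, -0.2, -0.1]
grip_width: 0.0381
```

Run:
```python
from h import *
state(); print(rel([.480,-.2225,.101],86.6))
```

```text
7.2 [ 0.4817 -0.1762  0.0982] [180.    0.   86.7] F [-0.2 -0.2 -0.1] M [-0.03  0.01 -0.05] w 0.0381 q [-0.44  0.3   2.   -0.    0.85 -0.38]
(array([-46.4,   1. ,  -2.8]), np.float64(0.1))
```

Request:
step_arm --targets '[[[-12, 0.2, -0.5], 0, 0.45], [[-12, 0.2, -0.5], 0, 0.45], [[-12, 0.2, -0.5], 0, 0.45], [[-10.4, 0.2, -0.5], 0, 0.45], [[0, 0, 0], 0, 0.45], [[0, 0, 0], 0, 0.3], [[0, 0, 0], 0, 0.2], [[0, 0, 0], 0, 0.1], [[0, 0, 0], 0, 0], [[0, 0, 0], 0, 0], [[0, 0, 0], 0, 0], [[0, 0, 0], 0, 0]]'

```text
time_s: 8.4
position: [0.4792, -0.2222, 0.1003]
eef_rot: [-3.141, -0.0, 1.513]
force: [0.5, 0.5, 0.8]
grip_width: 0.011
```

Run:
```python
from h import *
state()
```

```text
8.4 [ 0.4792 -0.2222  0.1003] [-180.    -0.    86.7] F [0.5 0.5 0.8] M [0.17 0.02 0.03] w 0.011 q [-0.52  0.32  1.96  0.    0.86 -0.46]
```

Gripped at 11 mm width with little side force. Now a slow straight lift.

Request:
step_arm --targets '[[[0, 0, -3], 0, 0], [[0, 0, -4], 0, 0], [[0, 0, -5], 0, 0], [[0, 0, -6], 0, 0], [[0, 0, -8], 0, 0], [[0, 0, 0], 0, 0]]'

```text
time_s: 9.0
position: [0.4799, -0.223, 0.1276]
eef_rot: [3.14, 0.001, 1.513]
force: [0.5, 0.2, -4.7]
grip_width: 0.0109
```

Request:
step_arm --targets '[[[0, 0, -8], 0, 0], [[0, 0, -10], 0, 0], [[0, 0, -15], 0, 0], [[0, 0, -20], 0, 0], [[0, 0, -20], 0, 0], [[0, 0, -15], 0, 0], [[0, 0, 0], 0, 0]]'

```text
time_s: 9.7
position: [0.4813, -0.2237, 0.2177]
eef_rot: [3.135, 0.003, 1.513]
force: [1.0, 0.4, -5.8]
grip_width: 0.0111
```

Run:
```python
from h import *
state(); s=cam('side','side3.png'); w=cam('wrist')
cv2.imwrite('pics/c3.png',np.hstack([cv2.resize(s['image'][110:290,140:380],(400,300),interpolation=cv2.INTER_CUBIC),cv2.resize(w['image'],(400,300))])[:,:,::-1])
h=cv2.cvtColor(cv2.imread('pics/top0.png'),cv2.COLOR_BGR2HSV); d=load('top0.png')
m=cv2.inRange(h,(0,150,50),(14,255,255)); m[:184]=0;m[244:]=0;m[:,:150]=0;m[:,210:]=0
ys,xs=np.nonzero(m); r=cv2.minAreaRect(np.c_[xs,ys].astype(np.float32)); B=cv2.boxPoints(r)
P=np.array([unproj(d,u,v,.008) for u,v in B]); print(r,np.round(P,4),P.mean(0))
```

```text
9.7 [ 0.4813 -0.2237  0.2177] [179.6   0.2  86.7] F [ 1.   0.4 -5.8] M [-0.03 -0.04 -0.03] w 0.0111 q [-0.52  0.16  1.89 -0.    1.09 -0.46]
((179.34356689453125, 213.8497772216797), (59.3562126159668, 58.034324645996094), 1.8476102352142334) [[0.3762 0.2678 0.008 ]
 [0.5613 0.2584 0.008 ]
 [0.5429 0.0684 0.008 ]
 [0.3599 0.0821 0.008 ]] [0.46006378 0.16917541 0.008     ]
```

View pics/c3.png

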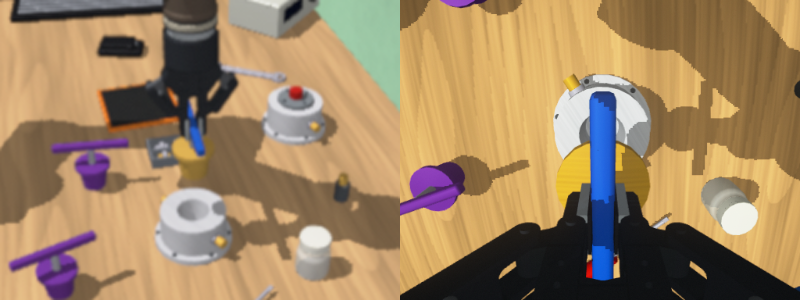

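The plug hangs upright and is clear of the drum. I'll carry it toward the pad and stop short to look.

Request:
step_arm --targets '[[[10, -1.5, 0], 0, 0], [[20, -3, 0], 0, 0], [[30, -4.3, 0], 0, 0], [[34, -4.9, 0], 0, 0], [[34, -4.9, 0], 0, 0], [[34, -4.9, 0], 0, 0], [[34, -4.9, 0], 0, 0], [[34, -4.9, 0], 0, 0], [[25, -3.6, 0], 0, 0], [[17, -2.4, 0], 0, 0], [[9, -1.3, 0], 0, 0], [[0, 0, 0], 0, 0]]'

```text
time_s: 11.0
position: [0.454, 0.0614, 0.2134]
eef_rot: [-3.14, 0.0, 1.515]
force: [0.6, -0.7, -4.9]
grip_width: 0.0111
```

Run:
```python
from h import *
state(); w=cam('wrist','w4.png')
cv2.imwrite('pics/w4b.png',cv2.resize(w['image'][:,:,::-1],(800,600)))
```

```text
11.0 [0.454  0.0614 0.2134] [-179.9    0.    86.8] F [ 0.6 -0.7 -4.9] M [-0.06  0.01 -0.03] w 0.0111 q [0.04 0.02 2.04 0.   1.08 0.1 ]
```

View pics/w4b.png

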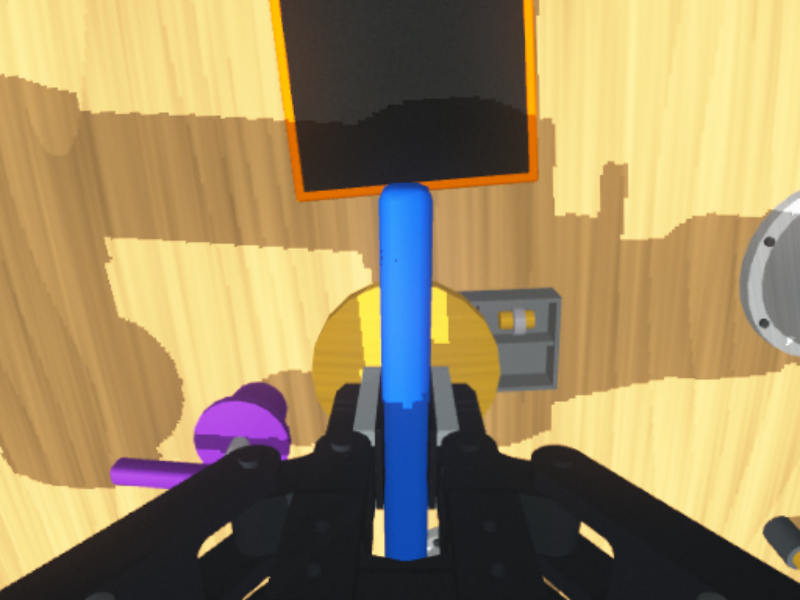

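The pad's near corners are at (299,200) and (538,181).

Run:
```python
from h import *
w=load('w4.png');s=1/1.5625
a=unproj(w,299*s,200*s,.008);b=unproj(w,538*s,181*s,.008)
l=unproj(w,273*s,0,.008);r=unproj(w,537*s,0,.008)
u=(b-a)/np.linalg.norm(b-a); n=np.array([-u[1],u[0],0])
print(a,b,np.linalg.norm(b-a),l,r,np.degrees(np.arctan2(u[1],u[0])))
c=(a+b)/2+n*.075; print(c, rel([c[0],c[1],.213],86.8), [rel(np.r_[c[:2],.0883],86.8)])
```

```text
[0.38997841 0.09662799 0.008     ] [0.53703428 0.10025085 0.008     ] 0.14710049571001385 [0.3868682  0.21102398 0.008     ] [0.53612981 0.20275273 0.008     ] 1.4112510711264838
[0.46165921 0.17341667 0.008     ] (array([113.1,   0.8,   0.6]), np.float64(-0.1)) [(array([113.1,   0.8, 125.3]), np.float64(-0.1))]
```

Request:
step_arm --targets '[[[8, 0, 0], 0, 0], [[16, 0, 0], 0, 0], [[22, 0, 0], 0, 0], [[22, 0, 0], 0, 0], [[20, 0, 0], 0, 0], [[14, 0, 0], 0, 0], [[8, 0, 0], 0, 0], [[0, 0, 0], 0, 0], [[0, 0, 12], 0, 0], [[0, 0, 20], 0, 0], [[0, 0, 20], 0, 0], [[0, 0, 0], 0, 0]]'

```text
time_s: 12.25
position: [0.4581, 0.1683, 0.1585]
eef_rot: [-3.133, 0.003, 1.512]
force: [-1.3, 0.1, -5.5]
grip_width: 0.011
```

Request:
step_arm --targets '[[[0, 0, 18], 0, 0], [[0, 0, 16], 0, 0], [[0, 0, 12], 0, 0], [[0, 0, 8], 0, 0], [[0, 0, 4], 0, 0], [[0, 0, 0], 0, 0], [[0, 0, 0], 0, 0], [[0, 0, 0], 0, 0]]'

```text
time_s: 13.05
position: [0.4622, 0.1703, 0.105]
eef_rot: [3.14, -0.0, 1.513]
force: [0.2, -0.4, -5.7]
grip_width: 0.0108
```

Run:
```python
from h import *
state(); s=cam('side','side5.png')
cv2.imwrite('pics/c5.png',cv2.resize(s['image'][90:240,140:340],(800,600),interpolation=cv2.INTER_CUBIC)[:,:,::-1])
```

```text
13.05 [0.4622 0.1703 0.105 ] [179.9  -0.   86.7] F [ 0.2 -0.4 -5.7] M [-0.02 -0.05  0.02] w 0.0108 q [ 0.26  0.25  2.04 -0.    0.85  0.32]
```

View pics/c5.png

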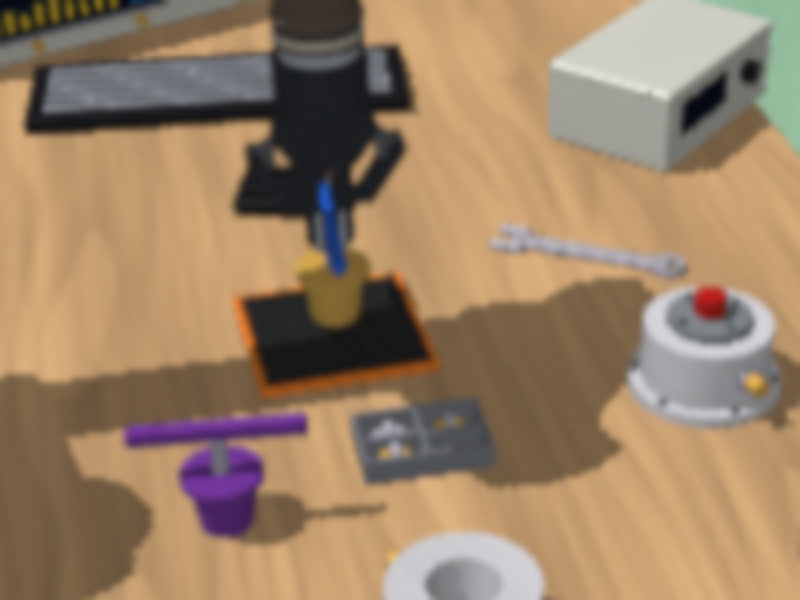

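Request:
step_arm --targets '[[[0, 0, 4], 0, 0], [[0, 0, 4], 0, 0], [[0, 0, 3], 0, 0], [[0, 0, 1], 0, 0], [[0, 0, 1], 0, 0], [[0, 0, 0], 0, 0], [[0, 0, 0], 0, 0]]'

```text
time_s: 13.8
position: [0.4616, 0.1702, 0.0913]
eef_rot: [3.141, -0.0, 1.513]
force: [-0.3, 0.6, -5.1]
grip_width: 0.0112
```

Request:
step_arm --targets '[[[0, 0, 1], 0, 0], [[0, 0, 0], 0, 0], [[0, 0, 0], 0, 0]]'

```text
time_s: 14.1
position: [0.4615, 0.1701, 0.0903]
eef_rot: [-3.142, 0.0, 1.513]
force: [-0.4, -0.7, -4.3]
grip_width: 0.0107
```

Request:
step_arm --targets '[[[0, 0, 1], 0, 0], [[0, 0, 0], 0, 0], [[0, 0, 0], 0, 0]]'

```text
time_s: 14.4
position: [0.4615, 0.1701, 0.0892]
eef_rot: [-3.141, 0.0, 1.513]
force: [0.2, 0.3, -5.3]
grip_width: 0.0113
```

Request:
step_arm --targets '[[[0, 0, 0.7], 0, 0], [[0, 0, 0], 0, 0], [[0, 0, 0], 0, 0]]'

```text
time_s: 14.7
position: [0.4615, 0.1701, 0.0885]
eef_rot: [-3.142, 0.0, 1.512]
force: [-0.0, 0.1, -5.7]
grip_width: 0.0109
```

Request:
step_arm --targets '[[[0, 0, 0.7], 0, 0], [[0, 0, 0], 0, 0], [[0, 0, 0], 0, 0]]'

```text
time_s: 15.0
position: [0.4617, 0.1702, 0.0883]
eef_rot: [3.141, -0.0, 1.513]
force: [-0.5, 0.0, -1.4]
grip_width: 0.0108
```

Contact: the load has dropped from 5.5 to 1.4 N. One more small step down, then a gentle release.

Request:
step_arm --targets '[[[0, 0, 0.4], 0, 0], [[0, 0, 0], 0, 0], [[0, 0, 0], 0, 0]]'

```text
time_s: 15.3
position: [0.4619, 0.1703, 0.0883]
eef_rot: [3.141, -0.0, 1.513]
force: [-1.9, -0.5, 6.0]
grip_width: 0.0108
```

Request:
step_arm --targets '[[[0, 0, 0], 0, 0.15], [[0, 0, 0], 0, 0.2], [[0, 0, 0], 0, 0.3], [[0, 0, 0], 0, 0.4], [[0, 0, 0], 0, 0.45], [[0, 0, 0], 0, 0.45]]'

```text
time_s: 15.9
position: [0.4615, 0.1702, 0.0874]
eef_rot: [3.142, 0.0, 1.513]
force: [0.5, -0.0, -0.2]
grip_width: 0.0384
```

Run:
```python
from h import *
state(); w=cam('wrist','w6.png'); s=cam('side')
cv2.imwrite('pics/c6.png',np.hstack([cv2.resize(s['image'][90:240,140:340],(400,300),interpolation=cv2.INTER_CUBIC),cv2.resize(w['image'],(400,300))])[:,:,::-1])
```

```text
15.9 [0.4615 0.1702 0.0874] [180.    0.   86.7] F [ 0.5 -0.  -0.2] M [ 0.02  0.   -0.06] w 0.0384 q [ 0.26  0.28  2.05 -0.    0.81  0.32]
```

View pics/c6.png

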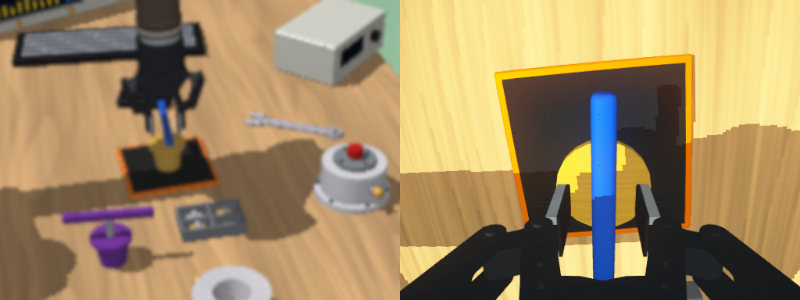

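The plug stands free between the open jaws, near the pad's centre. I'll retreat straight up and then away.

Request:
step_arm --targets '[[[0, 0, -5], 0, 0.45], [[0, 0, -10], 0, 0.45], [[0, 0, -20], 0, 0.45], [[0, 0, -25], 0, 0.45], [[0, 0, -30], 0, 0.45], [[0, 0, -30], 0, 0.45], [[0, 0, -20], 0, 0.45], [[-15, 0, 0], 0, 0.45], [[-30, 0, 0], 0, 0.45], [[-30, 0, 0], 0, 0.45], [[-15, 0, 0], 0, 0.45], [[0, 0, 0], 0, 0.45]]'

```text
time_s: 17.2
position: [0.455, 0.0779, 0.2264]
eef_rot: [-3.139, 0.001, 1.51]
force: [-0.7, -0.1, 0.3]
grip_width: 0.0385
```

Run:
```python
from h import *
state(); s=cam('side','side7.png'); w=cam('wrist','w7.png'); t=cam('top','top7.png')
a=np.hstack([cv2.resize(s['image'],(400,300)),cv2.resize(w['image'],(400,300))])
b=np.hstack([cv2.resize(t['image'],(400,300)),cv2.resize(s['image'][90:240,140:340],(400,300),interpolation=cv2.INTER_CUBIC)])
cv2.imwrite('pics/c7.png',np.vstack([a,b])[:,:,::-1])
```

```text
17.2 [0.455  0.0779 0.2264] [-1.799e+02  1.000e-01  8.650e+01] F [-0.7 -0.1  0.3] M [ 0.01 -0.   -0.01] w 0.0385 q [ 0.08  0.01  2.02 -0.    1.11  0.14]
```

View pics/c7.png

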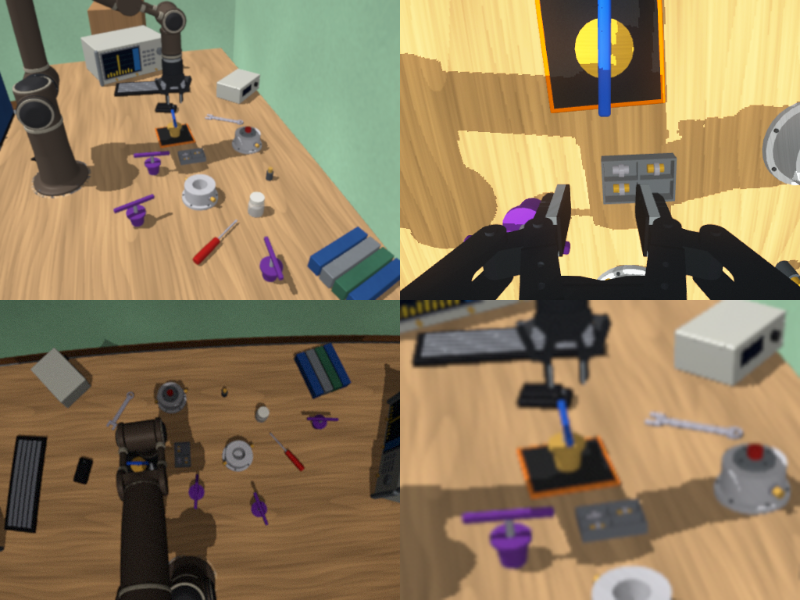

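The plug stands upright inside the border, the jaws are clear, and everything else is where it was.

```bash
python3 -c "
from h import *
print(ctrl.hand_in())"
```

```text
the job is handed in; nothing more can be done
None
```

The brass plug is out of the open cavity and standing upright on the black pad; I handed the job in with about 17 s on the robot's clock.

- **Breaking loose:** I straddled one end of the blue bar with the half-open jaws and swung it with the plug still seated. The bar went from about 30° to 86.5°, a turn of about 57°.
- **Lifting and carrying:** I gripped the bar at its centre, pulled straight up, and carried the plug over to the pad.
- **Setting down:** I lowered it in steps of 1 mm or less until the load came off. The press on the pad was about 6 N by the wrist reading, or roughly 11 N allowing for the plug's weight. Then I opened the jaws slowly and backed away.

**Last checks:** The side and wrist pictures show the plug upright near the pad's centre, wholly inside the border, with the jaws clear and about zero force at the wrist. The other things looked unmoved by eye; I did not measure them.

**Disagreements:** The top and wrist cameras put the pad's centre about 8 mm apart. I aimed between the two, so the plug may be a few mm off centre. In the last top picture the arm hides the pad, so that check rests on the other two views.

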